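# Pop the spice jar out of its push-to-release pod

## Robot

A 6-joint arm with a two-finger parallel gripper is mounted at the origin on a cart in front of the work surface, level with it; the furniture and walls round the work are solid. World frame = base frame: x ahead of the robot, y to its left, z up, the work surface at z = 0. Lengths are in m, angles in degrees, forces in N, time in s.
With the tool pointing down it reaches from about 0.3 to 0.775 m from the base axis. Payload 14.6 kg.
Tool frame: the origin (TCP) lies on the centre line of the jaws, within the pads' length; the fingertips stand 25 mm ahead of it and the grasp point (between the pads) lies 6 mm ahead of it (manip.nose_length is the distance from the TCP to the fingertips, in m); z points along the fingers, y is the direction in which the jaws open and shut (so a half turn about z gives the same grasp; the last joint's range is limited). The gripper opens to 85 mm and grips with 20 to 120 N. Pads are 22 mm wide; open, the fingers measure 114 mm over their backs; the gripper's body (76 mm by 85 mm) begins 54 mm behind the grasp point. The pads swing forward as they close: fully open they stand 13 mm farther back than shut.
Start: joints at [-3.816, 17.183, 87.147, -0, 75.671, -3.816], TCP at [0.55, -0, 0.256] pointing down, gripper open.
Joint ranges: [-173.82, 173.82], [-45.26, 126.66], [13.44, 144.39], [-59.66, 239.66], [0, 175.72], [-146.38, 146.38]. Speed limits (degrees/s): [127.2, 127.2, 147.25, 180, 180, 180].

## Interface

Orientations are given as a 3x3 rotation matrix whose columns are the frame's x, y, z axes.
In Python, from plant import manip gives the robot as it stands.
- The arm moves only by the tool jog_arm, never from a script. Its argument "targets" is a list of rows, each an object of numbers: "hand": the opening, from -1 (shut) to 1 (fully open), so that 0 is half open; "tx", "ty", "tz": the shift along the tool's x, y, z in mm; "yaw": the turn about the tool's z in degrees. In form: [{"hand": .., "tx": .., "ty": .., "tz": .., "yaw": ..}, ...]. A call has 1 to 8 rows; each row shifts and turns the commanded pose from where the row before left it, along the tool's axes as they then stand; what a row does not reach is not made up. A row lasts 1/8 s, in which the tool goes at most 62.5 mm and 10.7 degrees, less where a joint would pass 70% of its speed; a pose out of reach is approached as far as the arm can. A call is refused whole if a number of a shift passes 62.5 or a number of a turn 10.7, either way. A call with a gripper value outside its range is refused whole. The fingers move at their own pace and stop on an object; "force" is the grip in N (left out, the last holds). Time passes only in rows, so rows that do not move let the fingers close. It gives the time, the measured TCP pose, the force and the opening at its end, in the units of the state.
- manip.read_state(): the state, without advancing time (a new reading comes with each control period).
- manip.snapshot(name): name is "scene" or "side" or "wrist"; returns the picture (480x640x3 uint8, red, green, blue); there is no depth.
- manip.get_calibration(name): a dict with "K" (3x3 intrinsics, pixels), "pose" (4x4, takes a point from camera to world coordinates). Camera axes: x right, y down, z forward; pixel columns grow to the right and rows downward; lengths in m; the calibration is good to about 2 mm. A picture is of the moment at which its call begins: read the wrist's pose just before it. get_calibration takes no time and is no camera call; for the wrist camera it gives the pose at the moment of the call.
- manip.finish_job(): hands the job in, once; it reports no verdict.
Trained networks look in the newest picture that a camera, given by its name, has taken for a name from the list of things; names that differ only in an ending like _2 or _b are one class to them, and where a whole thing is asked for, a point or a joint stands for the part that bears it (a point fixed in the world has none). Each returns a list of dicts, best first, with "p" (0 to 1); they miss things now and then, are a little off and sometimes report something else, mostly with a low value. They report only what shows in the picture. A call takes as long as a camera call.
- manip.regions_of(camera, target): "region" (480x640 bool, what is visible of it) and "position" ([column, row] in pixels, amid what is visible of it).
- manip.mark_of(camera, target): "position" ([column, row] in pixels: a listed point, or the origin of a listed thing).
The state is a dict: "t": time; "joint_pos": joint angles; "qd": joint speeds; "joint_torque": joint torques, N m; "eef_pos": TCP position; "orientation": TCP orientation; "ft_force": force on the tool from outside, world axes, zero at the start; "ft_torque": the same for the moment, N m; "width": opening from 0.0 (shut) to 1.0 (fully open).
Only numpy, scipy, OpenCV 4.12 (cv2) and the standard library are available. Lean on these libraries where they do the work, as an engineer would, in place of code of your own. Each camera call takes 0.05 s, during which the arm holds its last target.

## Task

Get the spice out for cooking: press the spice jar with the red cap straight down in its pod until the catch lets go, and let it spring up by itself. Then lift it out by its cap and stand it upright on the round cork mat, setting it down gently. Leave the two grey-capped shakers in their pods alone.

Things in the scene. Friction and masses are not known exactly. Their poses are not given: they have to be found in the camera images.
- spice_jar: Spice jar, 42 mm wide, 106 mm tall, about 0.11 kg; flat red cap, 45 mm wide, from 85 mm up. Origin: centre of its underside, z up. Stands loose in a fixed dark round pod, sunk and latched: underside 20 mm above the worktop, only the top 6 mm above the rim. Pressed to the stop and let go, it rises by itself in 1 s to underside 65 mm, top 171 mm, and stays, free to be gripped and lifted out.
- shaker_a: Shaker, grey domed cap, 44 mm wide, 90 mm tall, sunk in a pod too. Origin: centre of underside. Leave alone. All three pods: tube 80 mm wide, bore 54 mm, rim 120 mm above the worktop, foot 90 mm wide, thing centred within 3 mm. Push catch: pressed in the middle with closed fingers, it sinks on a spring (3 to 5 N) to a firm stop 8 mm down; lets go at 5 mm; springs up 45 mm; never latches again.
- shaker_b: Second grey-capped shaker, the same as shaker_a, sunk in its own pod of the same kind. Origin: centre of its underside, z up. Leave alone.
- cork_mat: Round cork mat, 140 mm in diameter, 8 mm thick, fixed flat on the worktop. Origin: centre of its underside, so its top is 8 mm above the origin. The spice jar shall stand on it.

How it is judged (in metres and radians):
On the way, in this order (a step that is already met when the one before it is completed fails the run):
1. the spice jar is pressed in by about 5 mm (height (world z) of spice_jar below 0.0155 m).
2. it has sprung up by itself more than 38 mm above its latched height, untouched by the robot (height (world z) of spice_jar between 0.058 and 0.072 m and contact force between spice_jar and the fingers below 0.3 N), for 0.2 s.
At the end, for the whole second after the job is handed in: The spice jar stands upright (within 10 degrees), at rest, on the cork mat, its axis within 55 mm of the mat's centre; both grey-capped shakers are still sunk in their pods (moved less than 12 mm) (horizontal distance between spice_jar and cork_mat below 0.055 m and z of spice_jar in the frame of cork_mat between 0.003 and 0.014 m and angle between spice_jar's own z axis and vertical below 0.17 rad and linear speed of spice_jar below 0.02 m/s and distance of each of shaker_a, shaker_b from where it was at the start of the episode below 0.012 m); the robot touches nothing.
It fails at once if a grey-capped shaker is moved by more than 12 mm (its catch let go, or it was pulled out) (distance of any of shaker_a, shaker_b from where it was at the start of the episode above 0.012 m).
It fails at once if the spice jar is dropped on to the mat from more than about 25 mm (faster than 0.7 m/s when less than 30 mm above it) (horizontal distance between spice_jar and cork_mat below 0.09 m and z of spice_jar in the frame of cork_mat below 0.038 m and linear speed of spice_jar above 0.7 m/s).
It also fails if it takes over 48 s, if anything falls off the work surface, if the arm or the gripper's body presses on something with over 40 N, if the wrist force passes 120 N, or if a joint passes its speed limit or range.

## Working session

There is one attempt and no reset: what is moved stays moved. The work goes in short steps, Python scripts to look and compute and a tool call to move; the robot and the scene stay as the last step left them, time stands still between calls to the robot, and variables do not carry over. Pictures are saved under pics/ and viewed, and the job is handed in when it is done.

Besides the shell and the picture viewer there is one more tool, called after "Call:" as name(argument=value, ...) on one line, values as JSON. jog_arm: Moves the arm, as the interface text tells. Its arguments: {"type":"object","properties":{"targets":{"type":"array"},"force":{"type":"number"}},"required":["targets"]}

```bash
mkdir -p pics; ls
python3 - <<'E'
from plant import manip
import cv2,numpy as np
s=manip.read_state();print(s['t'],s['eef_pos'],s['orientation'],s['width'],manip.nose_length)
for c in("scene","side"):
    im=manip.snapshot(c);cv2.imwrite(f"pics/{c}0.png",im[:,:,::-1])
    k=manip.get_calibration(c);print(c,k["K"],np.round(k["pose"],3))
    for n in("spice_jar","cork_mat","shaker_a"):
        for f in("regions_of","mark_of"):
            print(n,f,[(round(d["p"],2),np.round(d["position"],1)) for d in getattr(manip,f)(c,n)][:3])
E
```

```text
pics
0.0 [5.49790403e-01 7.50808281e-06 2.55699304e-01] [[-8.73850718e-06  9.99999239e-01 -1.23332598e-03]
 [ 9.99999994e-01  8.87040747e-06  1.06941390e-04]
 [ 1.06952249e-04 -1.23332504e-03 -9.99999234e-01]] 1.0024564394911006 0.025
scene [[454.22388265   0.         318.02910835]
 [  0.         454.22388265 239.33887416]
 [  0.           0.           1.        ]] [[-0.784 -0.446  0.431  0.13 ]
 [-0.62   0.544 -0.565  0.482]
 [ 0.017 -0.71  -0.703  0.669]
 [ 0.     0.     0.     1.   ]]
spice_jar regions_of [(0.79, array([353.1, 197.5]))]
spice_jar mark_of []
cork_mat regions_of [(0.56, array([408.9, 190.5]))]
cork_mat mark_of [(0.66, array([407.8, 192.1]))]
shaker_a regions_of [(0.86, array([252.6, 311.9])), (0.58, array([306.1, 264.1]))]
shaker_a mark_of []
side [[550.60556897   0.         321.41159478]
 [  0.         550.60556897 238.24428569]
 [  0.           0.           1.        ]] [[-0.902 -0.185  0.389  0.015]
 [-0.431  0.42  -0.799  0.919]
 [-0.016 -0.888 -0.459  0.613]
 [ 0.     0.     0.     1.   ]]
spice_jar regions_of [(0.75, array([331. , 204.2]))]
spice_jar mark_of []
cork_mat regions_of [(0.72, array([370.4, 214.8]))]
cork_mat mark_of [(0.76, array([364.9, 213.7]))]
shaker_a regions_of [(0.68, array([307. , 245.5])), (0.6, array([274.7, 273.3]))]
shaker_a mark_of []
```

View pics/scene0.png

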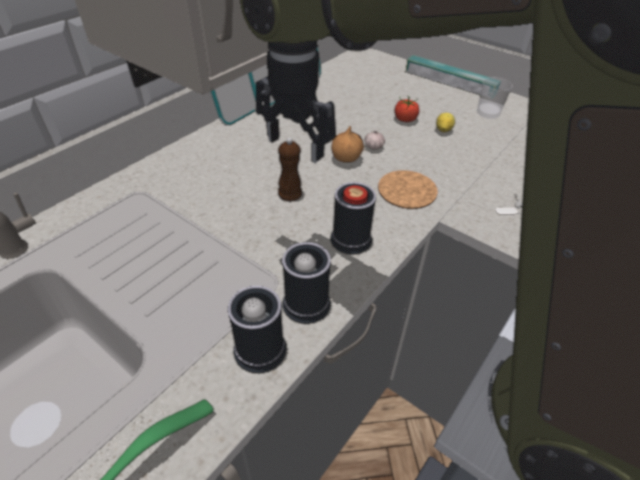

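View pics/side0.png

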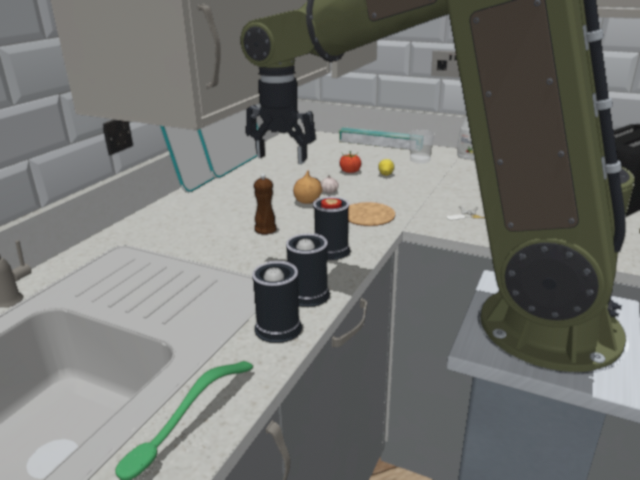

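```bash
cat > h.py <<'E'
from plant import manip
import cv2,numpy as np
def ray(c,px,z,k=None):
    k=k or manip.get_calibration(c)
    d=k["pose"][:3,:3]@np.linalg.inv(k["K"])@np.array([px[0],px[1],1.])
    o=k["pose"][:3,3]; return o+d*(z-o[2])/d[2]
E
python3 - <<'E'
from h import *
for c,pts in {"scene":[("jar",(353.1,197.5),.124),("mat",(407.8,192.1),0),("A",(252.6,311.9),.115),("B",(306.1,264.1),.115)],"side":[("jar",(331,204.2),.124),("mat",(364.9,213.7),0),("B",(307,245.5),.115),("A",(274.7,273.3),.115)]}.items():
    for n,p,z in pts: print(c,n,ray(c,p,z).round(4))
E
```

```text
scene jar [ 0.483  -0.0859  0.124 ]
scene mat [ 0.4752 -0.3135  0.    ]
scene A [0.4501 0.219  0.115 ]
scene B [0.4493 0.0945 0.115 ]
side jar [ 0.4808 -0.0877  0.124 ]
side mat [ 0.4906 -0.3221  0.    ]
side B [0.4498 0.091  0.115 ]
side A [0.4548 0.2068 0.115 ]
```

The scene view shows the red-capped jar at about (355,193), the grey-capped shakers at (305,262) and (254,310), and the mat at (408,188). The side view agrees. Next I move above the jar, keeping the height, and look with the wrist camera.

Call:
jog_arm(targets=[{"hand": -1,"tx": -22,"ty": -17,"tz": 0,"yaw": 0},{"hand": -1,"tx": -22,"ty": -17,"tz": 0,"yaw": 0},{"hand": -1,"tx": -22,"ty": -17,"tz": 0,"yaw": 0},{"hand": -1,"tx": -21,"ty": -17,"tz": 0,"yaw": 0},{"hand": -1,"tx": 0,"ty": 0,"tz": 0,"yaw": 0},{"hand": -1,"tx": 0,"ty": 0,"tz": 0,"yaw": 0}])

```text
t: 1.45
eef_pos: [0.4823, -0.0867, 0.2564]
orientation: [[0.0, 1.0, 0.0], [1.0, -0.0, 0.0], [0.0, 0.0, -1.0]]
ft_force: [0.5, 0.4, -0.4]
width: 0.005
```

Run:
```python
from h import *
s=manip.read_state();print(s['t'],s['eef_pos'],s['width'],s['ft_force'])
c="wrist";k=manip.get_calibration(c);im=manip.snapshot(c);cv2.imwrite("pics/w1.png",im[:,:,::-1])
print(np.round(k["pose"],3),k["K"])
for n,z in(("spice_jar",.126),("cork_mat",.008),("shaker_a",.115)):
    for d in manip.regions_of(c,n): print(n,round(d["p"],2),d["position"],ray(c,d["position"],z,k).round(4))
for c in("scene","side"):
    im=manip.snapshot(c);cv2.imwrite(f"pics/{c}1.png",im[:,:,::-1])
    for d in manip.regions_of(c,"cork_mat"): 
        m=d["region"].astype(np.uint8);cn=max(cv2.findContours(m,0,2)[0],key=cv2.contourArea)
        P=np.array([ray(c,p[0],.008)[:2] for p in cn]);(cc,r)=cv2.minEnclosingCircle((P*1000).astype(np.float32));print(c,d["p"],cc,r)
```

```text
1.45 [ 0.48230963 -0.08673011  0.2564143 ] 0.004763505260302251 [ 0.47007372  0.39482133 -0.43371032]
[[ 1.    -0.    -0.002  0.481]
 [-0.001 -0.958 -0.287 -0.013]
 [-0.001  0.287 -0.958  0.374]
 [ 0.     0.     0.     1.   ]] [[399.38286658   0.         327.14049473]
 [  0.         399.38286658 247.03621282]
 [  0.           0.           1.        ]]
spice_jar 0.85 [334.7, 258.4] [ 0.4857 -0.0951  0.126 ]
cork_mat 0.57 [325.1, 425.1] [ 0.4782 -0.3277  0.008 ]
scene 0.91 (477.6940002441406, -315.5921630859375) 72.38862609863281
side 0.94 (478.2124938964844, -310.249755859375) 76.16006469726562
```

View pics/w1.png

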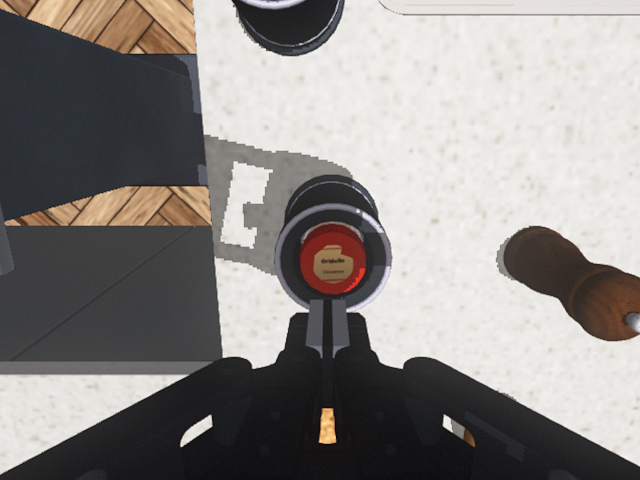

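View pics/scene1.png

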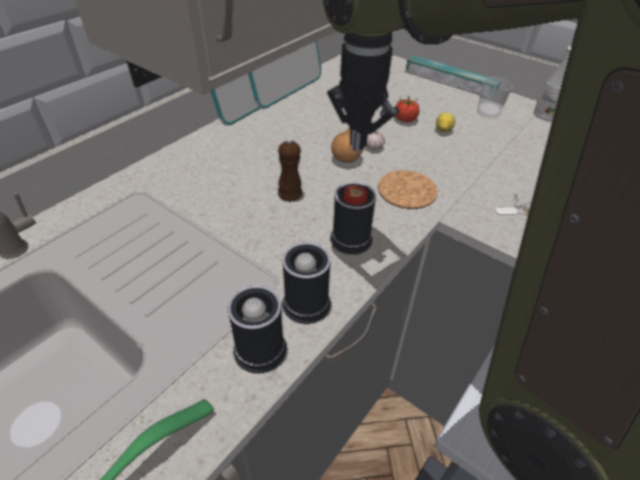

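The wrist view shows the cap at about (333,260) with the closed fingers short of it. I'll refine the cap centre from the colour mask.

Run:
```python
from h import *
c="wrist";k=manip.get_calibration(c)
im=cv2.imread("pics/w1.png");h=cv2.cvtColor(im,cv2.COLOR_BGR2HSV)
m=(((h[...,0]<8)|(h[...,0]>170))&(h[...,1]>150)&(h[...,2]>60)).astype(np.uint8)
m[:200]=0;m[320:]=0
cn=max(cv2.findContours(m,0,2)[0],key=cv2.contourArea);hull=cv2.convexHull(cn)
print(cv2.boundingRect(hull))
P=np.array([ray(c,p[0],.126,k)[:2] for p in hull])*1000
print(cv2.minEnclosingCircle(P.astype(np.float32)),P.min(0),P.max(0))
# pod rim outer
for n,px in(("L",(275,258)),("R",(392,258)),("T",(333,198))):print(n,ray(c,px,.12,k))
cv2.imwrite("pics/w1c.png",cv2.resize(im[180:340,250:410],None,fx=3.5,fy=3.5,interpolation=2))
```

```text
(300, 224, 66, 70)
((484.1952819824219, -96.03070068359375), 24.052026748657227) [ 462.7321822  -119.53347194] [505.41684854 -72.10624207]
L [ 0.445682   -0.09684241  0.12      ]
R [ 0.52382369 -0.09682617  0.12      ]
T [ 0.48427808 -0.05648585  0.12      ]
```

View pics/w1c.png

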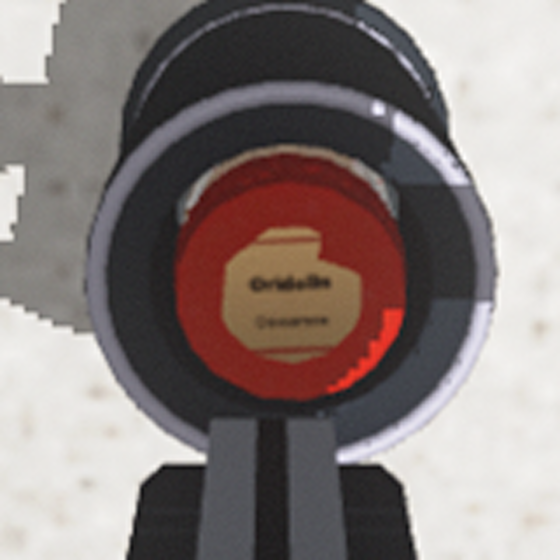

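Run:
```python
from h import *
c="wrist";k=manip.get_calibration(c);print(ray(c,(333.1,262.9),.126,k))
t=np.linspace(0,6.28,60)
for c in("scene","side"):
    k=manip.get_calibration(c);im=cv2.imread(f"pics/{c}1.png")
    def draw(x,y,z,r,col):
        P=np.stack([x+r*np.cos(t),y+r*np.sin(t),0*t+z,0*t+1]);q=np.linalg.inv(k["pose"])@P;u=k["K"]@q[:3];u=(u[:2]/u[2]).T
        u=(u-o)*5
        cv2.polylines(out,[u.astype(np.int32)],True,col,1)
    o=np.array([310,150])if c=="scene" else np.array([295,160])
    out=cv2.resize(im[o[1]:o[1]+110,o[0]:o[0]+140],None,fx=5,fy=5,interpolation=2)
    draw(.484,-.0975,.126,.0225,(0,255,0));draw(.484,-.0975,.12,.04,(255,255,0));draw(.478,-.313,.008,.07,(255,0,0))
    cv2.imwrite(f"pics/{c}1o.png",out)
```

```text
[ 0.48442856 -0.09823239  0.126     ]
```

View pics/scene1o.png

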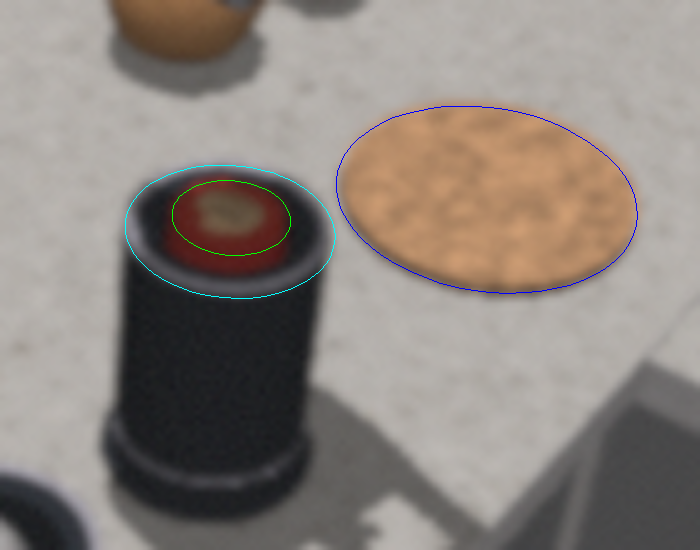

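View pics/side1o.png

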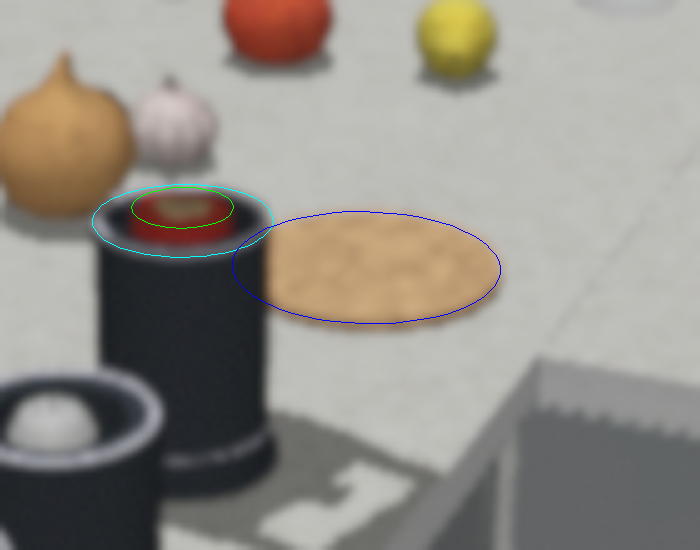

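The overlays fit both views: jar axis at about (0.484, -0.097) and mat centre at about (0.478, -0.312). Next: centre over the jar and descend to just above the cap.

Call:
jog_arm(targets=[{"hand": -1,"tx": -10,"ty": 2,"tz": 20,"yaw": 0},{"hand": -1,"tx": 0,"ty": 0,"tz": 30,"yaw": 0},{"hand": -1,"tx": 0,"ty": 0,"tz": 30,"yaw": 0},{"hand": -1,"tx": 0,"ty": 0,"tz": 15,"yaw": 0},{"hand": -1,"tx": 0,"ty": 0,"tz": 0,"yaw": 0},{"hand": -1,"tx": 0,"ty": 0,"tz": 0,"yaw": 0}])

```text
t: 2.6
eef_pos: [0.4845, -0.0971, 0.1624]
orientation: [[-0.0, 1.0, 0.001], [1.0, 0.0, -0.0], [-0.0, 0.001, -1.0]]
ft_force: [0.9, -0.2, 0.1]
width: 0.003
```

Run:
```python
from h import *
im=manip.snapshot("wrist");cv2.imwrite("pics/w2.png",im[:,:,::-1])
```

```text
(no output)
```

View pics/w2.png

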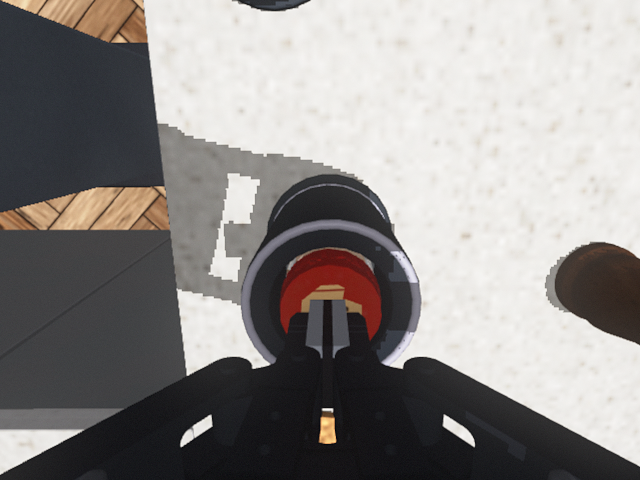

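The fingers stand over the cap (centre about (331,300)), within 2 mm. Now I press slowly.

Call:
jog_arm(targets=[{"hand": -1,"tx": 0,"ty": 1,"tz": 6,"yaw": 0},{"hand": -1,"tx": 0,"ty": 0,"tz": 4,"yaw": 0},{"hand": -1,"tx": 0,"ty": 0,"tz": 3,"yaw": 0},{"hand": -1,"tx": 0,"ty": 0,"tz": 3,"yaw": 0},{"hand": -1,"tx": 0,"ty": 0,"tz": 1,"yaw": 0},{"hand": -1,"tx": 0,"ty": 0,"tz": 0,"yaw": 0}])

```text
t: 3.4
eef_pos: [0.485, -0.097, 0.1443]
orientation: [[-0.0, 1.0, 0.0], [1.0, 0.0, -0.0], [-0.0, 0.0, -1.0]]
ft_force: [1.1, 0.1, 2.3]
width: -0.002
```

Call:
jog_arm(targets=[{"hand": -1,"tx": 0,"ty": 0,"tz": 1,"yaw": 0},{"hand": -1,"tx": 0,"ty": 0,"tz": 0,"yaw": 0}])

```text
t: 3.65
eef_pos: [0.485, -0.097, 0.1432]
orientation: [[-0.0, 1.0, -0.0], [1.0, 0.0, 0.0], [0.0, -0.0, -1.0]]
ft_force: [0.3, -0.1, 3.8]
width: 0.002
```

Spring force is on the fingers and the tip is about 7.8 mm down. Now I retract and let the jar rise.

Call:
jog_arm(targets=[{"hand": -1,"tx": 0,"ty": 0,"tz": -30,"yaw": 0},{"hand": -1,"tx": 0,"ty": 0,"tz": -40,"yaw": 0},{"hand": -1,"tx": 0,"ty": 0,"tz": -40,"yaw": 0},{"hand": -1,"tx": 0,"ty": 0,"tz": -20,"yaw": 0},{"hand": -1,"tx": 0,"ty": 0,"tz": 0,"yaw": 0},{"hand": -1,"tx": 0,"ty": 0,"tz": 0,"yaw": 0},{"hand": -1,"tx": 0,"ty": 0,"tz": 0,"yaw": 0},{"hand": -1,"tx": 0,"ty": 0,"tz": 0,"yaw": 0}])

```text
t: 4.65
eef_pos: [0.4849, -0.097, 0.2726]
orientation: [[0.0, 1.0, -0.001], [1.0, -0.0, 0.0], [0.0, -0.001, -1.0]]
ft_force: [0.3, 0.3, -0.5]
width: 0.002
```

Call:
jog_arm(targets=[{"hand": 1,"tx": 0,"ty": 0,"tz": 0,"yaw": 0},{"hand": 1,"tx": 0,"ty": 0,"tz": 0,"yaw": 0},{"hand": 1,"tx": 0,"ty": 0,"tz": 0,"yaw": 0},{"hand": 1,"tx": 0,"ty": 0,"tz": 0,"yaw": 0},{"hand": 1,"tx": 0,"ty": 0,"tz": 0,"yaw": 0},{"hand": 1,"tx": 0,"ty": 0,"tz": 0,"yaw": 0}])

```text
t: 5.4
eef_pos: [0.485, -0.097, 0.2733]
orientation: [[-0.0, 1.0, 0.0], [1.0, 0.0, -0.0], [-0.0, 0.0, -1.0]]
ft_force: [-0.6, -0.2, 0.3]
width: 0.998
```

Run:
```python
from h import *
k=manip.get_calibration("wrist");im=manip.snapshot("wrist");cv2.imwrite("pics/w3.png",im[:,:,::-1])
s=manip.read_state();print(s['t'],s['eef_pos'],s['width'])
im2=manip.snapshot("scene");cv2.imwrite("pics/scene3.png",im2[:,:,::-1])
t=np.linspace(0,6.28,60)
for c,f in(("wrist","w3"),("scene","scene3")):
    kk=k if c=="wrist" else manip.get_calibration(c);im=cv2.imread(f"pics/{f}.png")
    for z in(.171,):
        P=np.stack([.484+.0225*np.cos(t),-.0975+.0225*np.sin(t),0*t+z,0*t+1]);q=np.linalg.inv(kk["pose"])@P;u=kk["K"]@q[:3];u=(u[:2]/u[2]).T
        cv2.polylines(im,[u.astype(np.int32)],True,(0,255,0),1)
    if c=="scene": im=cv2.resize(im[120:270,270:450],None,fx=4,fy=4)
    cv2.imwrite(f"pics/{f}o.png",im)
```

```text
5.45 [ 0.48499207 -0.09698879  0.27328971] 1.0007623017757397
```

View pics/w3o.png

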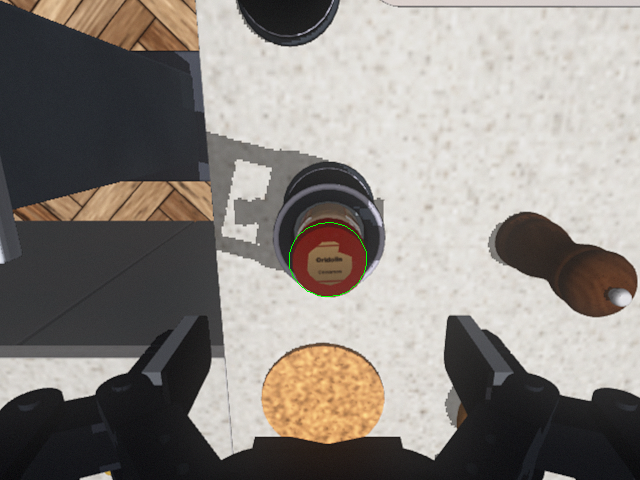

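View pics/scene3o.png

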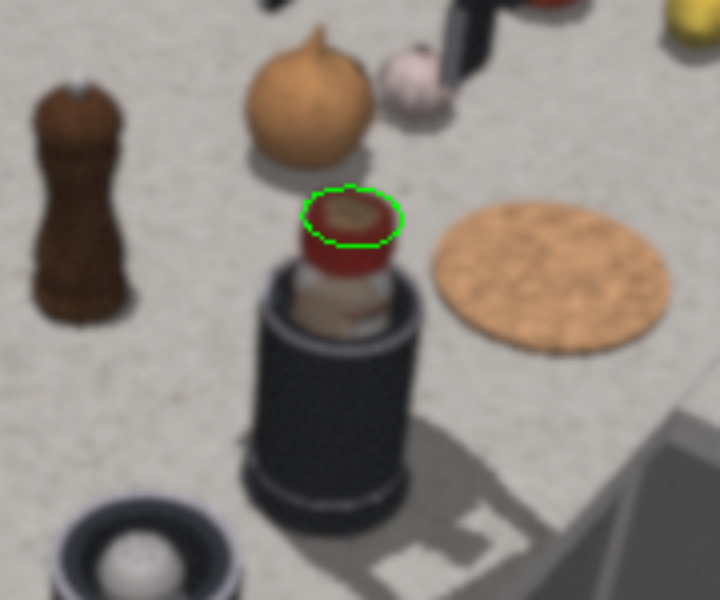

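The jar stands up by itself, and its cap matches the predicted outline at z=0.171 in both views. Next I descend, grip the cap and lift.

Call:
jog_arm(targets=[{"hand": 1,"tx": -0.5,"ty": 0,"tz": 30,"yaw": 0},{"hand": 1,"tx": 0,"ty": 0,"tz": 40,"yaw": 0},{"hand": 1,"tx": 0,"ty": 0,"tz": 25,"yaw": 0},{"hand": 1,"tx": 0,"ty": 0,"tz": 11,"yaw": 0},{"hand": 1,"tx": 0,"ty": 0,"tz": 0,"yaw": 0},{"hand": 1,"tx": 0,"ty": 0,"tz": 0,"yaw": 0}], force=30)

```text
t: 6.25
eef_pos: [0.4855, -0.0976, 0.1684]
orientation: [[-0.0, 1.0, 0.002], [1.0, 0.0, -0.0], [-0.0, 0.002, -1.0]]
ft_force: [-0.1, 0.3, 0.1]
width: 1.001
```

Call:
jog_arm(targets=[{"hand": -1,"tx": 0,"ty": 0,"tz": 0,"yaw": 0},{"hand": -1,"tx": 0,"ty": 0,"tz": 0,"yaw": 0},{"hand": -1,"tx": 0,"ty": 0,"tz": 0,"yaw": 0},{"hand": -1,"tx": 0,"ty": 0,"tz": 0,"yaw": 0},{"hand": -1,"tx": 0,"ty": 0,"tz": 0,"yaw": 0},{"hand": -1,"tx": 0,"ty": 0,"tz": 0,"yaw": 0}], force=30)

```text
t: 7.0
eef_pos: [0.4851, -0.0975, 0.1674]
orientation: [[-0.0, 1.0, 0.0], [1.0, 0.0, -0.0], [-0.0, 0.0, -1.0]]
ft_force: [0.8, -0.3, 2.1]
width: 0.51
```

Run:
```python
from h import *
im=manip.snapshot("wrist");im2=manip.snapshot("scene")
cv2.imwrite("pics/c4.png",np.hstack([cv2.resize(im,(400,300)),cv2.resize(im2[100:280,260:500],(400,300))])[:,:,::-1])
```

```text
(no output)
```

View pics/c4.png

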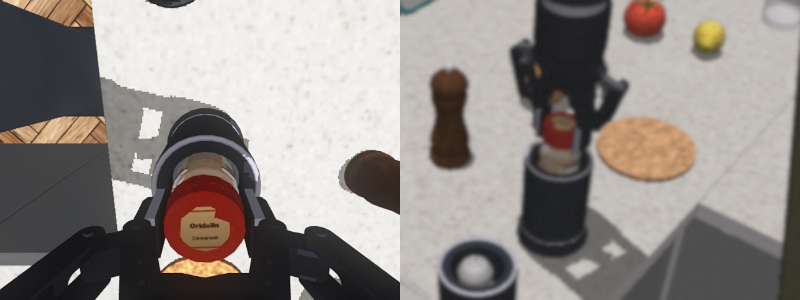

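The pads hold the cap (opening about 43 mm). Next I lift straight up 85 mm.

Call:
jog_arm(targets=[{"hand": -1,"tx": 0,"ty": 0,"tz": -8,"yaw": 0},{"hand": -1,"tx": 0,"ty": 0,"tz": -15,"yaw": 0},{"hand": -1,"tx": 0,"ty": 0,"tz": -17,"yaw": 0},{"hand": -1,"tx": 0,"ty": 0,"tz": -17,"yaw": 0},{"hand": -1,"tx": 0,"ty": 0,"tz": -17,"yaw": 0},{"hand": -1,"tx": 0,"ty": 0,"tz": -11,"yaw": 0},{"hand": -1,"tx": 0,"ty": 0,"tz": 0,"yaw": 0}])

```text
t: 7.98
eef_pos: [0.4852, -0.0976, 0.2532]
orientation: [[-0.0, 1.0, 0.001], [1.0, 0.0, -0.0], [-0.0, 0.001, -1.0]]
ft_force: [-0.4, -0.4, -1.8]
width: 0.51
```

Run:
```python
from h import *
im=manip.snapshot("wrist");im2=manip.snapshot("scene")
cv2.imwrite("pics/c5.png",np.hstack([cv2.resize(im,(400,300)),cv2.resize(im2[100:280,260:500],(400,300))])[:,:,::-1])
```

```text
(no output)
```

View pics/c5.png

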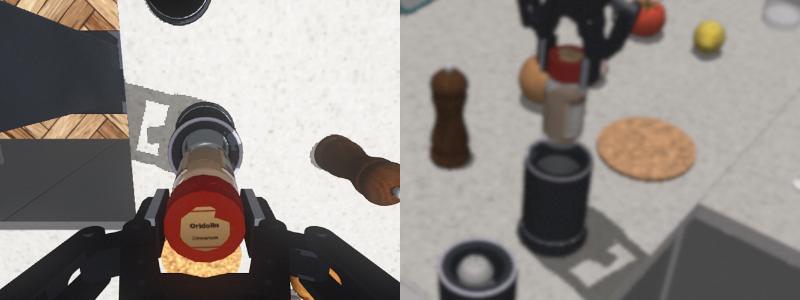

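Run:
```python
from h import *
for px in((347,160),(336,155),(374,147)): print(ray("scene",px,.01),)
for px in((307,203),(330,193)): print(ray("side",px,.01),)
```

```text
[ 0.65382674 -0.31564472  0.01      ]
[ 0.68821271 -0.315543    0.01      ]
[ 0.63387011 -0.4083404   0.01      ]
[ 0.6528709  -0.30360379  0.01      ]
[ 0.62480999 -0.39264341  0.01      ]
```

Call:
jog_arm(targets=[{"hand": -1,"tx": -20,"ty": -1,"tz": 0,"yaw": 0},{"hand": -1,"tx": -30,"ty": -1,"tz": 0,"yaw": 0},{"hand": -1,"tx": -35,"ty": -1,"tz": 0,"yaw": 0},{"hand": -1,"tx": -35,"ty": -1,"tz": 0,"yaw": 0},{"hand": -1,"tx": -35,"ty": -1,"tz": 0,"yaw": 0},{"hand": -1,"tx": -35,"ty": -1,"tz": 0,"yaw": 0},{"hand": -1,"tx": -25,"ty": -1,"tz": 0,"yaw": 0},{"hand": -1,"tx": 0,"ty": 0,"tz": 0,"yaw": 0}])

```text
t: 9.07
eef_pos: [0.4776, -0.3136, 0.2515]
orientation: [[0.002, 1.0, -0.001], [1.0, -0.002, 0.001], [0.001, -0.001, -1.0]]
ft_force: [-0.1, 0.1, -1.0]
width: 0.51
```

The onion is 0.17 m away, so the way down is clear. Next I descend to about 13 mm above the mat.

Call:
jog_arm(targets=[{"hand": -1,"tx": 0,"ty": 0,"tz": 15,"yaw": 0},{"hand": -1,"tx": 0,"ty": 0,"tz": 25,"yaw": 0},{"hand": -1,"tx": 0,"ty": 0,"tz": 25,"yaw": 0},{"hand": -1,"tx": 0,"ty": 0,"tz": 25,"yaw": 0},{"hand": -1,"tx": 0,"ty": 0,"tz": 20,"yaw": 0},{"hand": -1,"tx": 0,"ty": 0,"tz": 12,"yaw": 0},{"hand": -1,"tx": 0,"ty": 0,"tz": 6,"yaw": 0},{"hand": -1,"tx": 0,"ty": 0,"tz": 0,"yaw": 0}])

```text
t: 10.07
eef_pos: [0.4781, -0.3123, 0.1243]
orientation: [[-0.0, 1.0, 0.0], [1.0, 0.0, -0.0], [-0.0, 0.0, -1.0]]
ft_force: [-1.0, 0.4, -0.8]
width: 0.509
```

Run:
```python
from h import *
print(manip.read_state()['eef_pos'])
im=manip.snapshot("side");im2=manip.snapshot("scene")
cv2.imwrite("pics/c6.png",np.hstack([cv2.resize(im[120:270,280:480],(400,300)),cv2.resize(im2[100:250,330:530],(400,300))])[:,:,::-1])
```

```text
[ 0.47808364 -0.3123031   0.12429526]
```

View pics/c6.png

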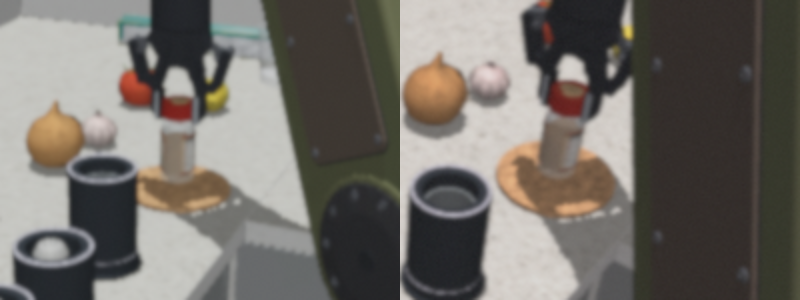

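The jar hangs upright over the mat's centre, slightly above it. I lower slowly, watching the force.

Call:
jog_arm(targets=[{"hand": -1,"tx": 0,"ty": 0,"tz": 5,"yaw": 0},{"hand": -1,"tx": 0,"ty": 0,"tz": 4,"yaw": 0},{"hand": -1,"tx": 0,"ty": 0,"tz": 2,"yaw": 0},{"hand": -1,"tx": 0,"ty": 0,"tz": 1.5,"yaw": 0},{"hand": -1,"tx": 0,"ty": 0,"tz": 0,"yaw": 0},{"hand": -1,"tx": 0,"ty": 0,"tz": 0,"yaw": 0}])

```text
t: 10.92
eef_pos: [0.478, -0.3125, 0.1118]
orientation: [[-0.0, 1.0, 0.0], [1.0, 0.0, -0.0], [-0.0, 0.0, -1.0]]
ft_force: [0.5, 0.6, -1.5]
width: 0.508
```

Call:
jog_arm(targets=[{"hand": -1,"tx": 0,"ty": 0,"tz": 1,"yaw": 0},{"hand": -1,"tx": 0,"ty": 0,"tz": 0,"yaw": 0},{"hand": -1,"tx": 0,"ty": 0,"tz": 0,"yaw": 0}])

```text
t: 11.3
eef_pos: [0.478, -0.3125, 0.1108]
orientation: [[-0.0, 1.0, 0.0], [1.0, 0.0, -0.0], [-0.0, 0.0, -1.0]]
ft_force: [0.8, -0.3, -0.6]
width: 0.51
```

Call:
jog_arm(targets=[{"hand": -1,"tx": 0,"ty": 0,"tz": 1,"yaw": 0},{"hand": -1,"tx": 0,"ty": 0,"tz": 0,"yaw": 0},{"hand": -1,"tx": 0,"ty": 0,"tz": 0,"yaw": 0}])

```text
t: 11.68
eef_pos: [0.4783, -0.3128, 0.1108]
orientation: [[-0.0, 1.0, 0.001], [1.0, 0.0, -0.001], [-0.001, 0.001, -1.0]]
ft_force: [-1.9, 0.6, 7.9]
width: 0.509
```

The force now shows contact (7.9 N). I release and back off upward.

Call:
jog_arm(targets=[{"hand": 0.3,"tx": 0,"ty": 0,"tz": 0,"yaw": 0},{"hand": 0.6,"tx": 0,"ty": 0,"tz": 0,"yaw": 0},{"hand": 1,"tx": 0,"ty": 0,"tz": 0,"yaw": 0},{"hand": 1,"tx": 0,"ty": 0,"tz": 0,"yaw": 0},{"hand": 1,"tx": 0,"ty": 0,"tz": 0,"yaw": 0},{"hand": 1,"tx": 0,"ty": 0,"tz": 0,"yaw": 0}])

```text
t: 12.42
eef_pos: [0.478, -0.3125, 0.1097]
orientation: [[-0.0, 1.0, -0.0], [1.0, 0.0, 0.0], [0.0, -0.0, -1.0]]
ft_force: [-0.6, 0.3, 0.6]
width: 1.001
```

Call:
jog_arm(targets=[{"hand": 1,"tx": 0,"ty": 0,"tz": -10,"yaw": 0},{"hand": 1,"tx": 0,"ty": 0,"tz": -20,"yaw": 0},{"hand": 1,"tx": 0,"ty": 0,"tz": -30,"yaw": 0},{"hand": 1,"tx": 0,"ty": 0,"tz": -40,"yaw": 0},{"hand": 1,"tx": 0,"ty": 0,"tz": -40,"yaw": 0},{"hand": 1,"tx": 0,"ty": 0,"tz": 0,"yaw": 0},{"hand": 1,"tx": 0,"ty": 0,"tz": 0,"yaw": 0}])

```text
t: 13.3
eef_pos: [0.4778, -0.3123, 0.2495]
orientation: [[-0.0, 1.0, -0.0], [1.0, 0.0, 0.0], [0.0, -0.0, -1.0]]
ft_force: [-1.1, -0.6, -0.4]
width: 1.004
```

Run:
```python
from h import *
print(manip.read_state()['eef_pos'])
im=manip.snapshot("side");im2=manip.snapshot("scene");im3=manip.snapshot("wrist")
cv2.imwrite("pics/c7.png",np.vstack([np.hstack([cv2.resize(im[120:270,280:480],(400,300)),cv2.resize(im2[100:250,330:530],(400,300))]),np.hstack([cv2.resize(im3,(400,300)),cv2.resize(im2[200:400,200:440],(400,300))])])[:,:,::-1])
```

```text
[ 0.47778528 -0.31233961  0.24947532]
```

View pics/c7.png

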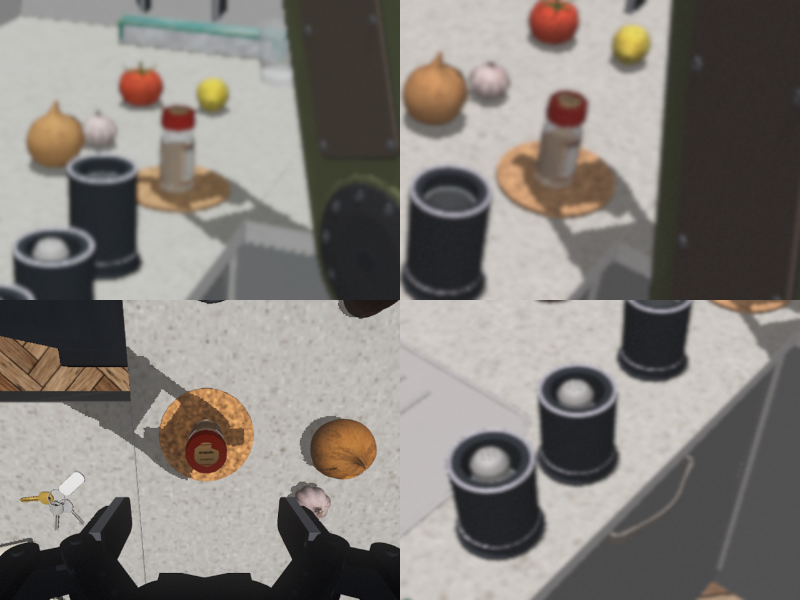

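The jar stands upright at the centre of the mat, the gripper is clear, and both shakers are still sunk in their pods. I'm handing the job in.

```bash
python3 -c "
from plant import manip
print(manip.finish_job())"
```

```text
the job is handed in; nothing more can be done
None
```

The spice jar is out of its pod and standing on the cork mat, and the job is handed in at about 13.5 s; no verdict came back.

- **Press:** I pushed the red cap down about 7.8 mm with closed fingers against roughly 4 N. I then pulled back well clear, and the jar rose by itself. Its cap matched the outline expected at 171 mm in the wrist and scene views.
- **Move:** I gripped the cap at 30 N, lifted the jar out, and carried it to the mat. I lowered it in steps of 1 to 5 mm until the wrist force showed contact (7.9 N), then released it and backed up 140 mm.
- **Last checks:** The side, scene and wrist pictures show the jar upright near the middle of the mat, with the gripper clear of everything. Both grey shakers look still sunk in their pods. I judged these final positions by eye and did not measure them.
- **Disagreement:** The first jar estimates from the scene and side cameras were about 10 mm off in y. I used the wrist camera's position, checked by overlays in both other views.

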